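# Index the banding wheel

## Robot

A 6-joint arm with a two-finger parallel gripper is mounted at the origin on the work surface. World frame = base frame: x ahead of the robot, y to its left, z up, the work surface at z = 0. Lengths are in m, angles in degrees, forces in N, time in s.
With the tool pointing down it reaches from about 0.35 to 0.875 m from the base axis. Payload 4.2 kg.
Tool frame: the origin (TCP) lies on the centre line of the jaws, within the pads' length; the fingertips stand 19 mm ahead of it and the grasp point (between the pads) is the TCP; z points along the fingers, y is the line along which they close (so a half turn about z gives the same grasp; the last joint's range is limited). The gripper opens to 87 mm and grips with 3 to 60 N. Pads are 19 mm wide; open, the fingers measure 117 mm over their backs; the gripper's body (75 mm by 190 mm) begins 51 mm behind the grasp point.
Start: joints at [91.364, 22.042, 0.453, 0, -68.411, -14.817], TCP at [0.145, 0.608, 0.208] pointing down, gripper open.
Joint ranges: [-179.83, 179.83], [-69.29, 118.12], [-61.27, 80.66], [-181.25, 117.63], [-171.15, -9.14], [-177.46, 177.46]. Speed limits (degrees/s): [159.86, 159.86, 180, 180, 180, 180].

## Interface

Orientations are given as a 3x3 rotation matrix whose columns are the frame's x, y, z axes.
In Python, from station import sense, capture, finish_job, search_frame, masks_of gives the robot as it stands.
- The arm moves only by the tool drive_tool, never from a script. Its argument "rows" is a list of rows, each a list of 7 numbers: the opening in per cent of the stroke, from 0 (shut) to 100 (fully open), then the shift along the world's x, y, z in mm, then the turn, a rotation vector about the world's x, y, z in rad. In form: [[fingers, dx, dy, dz, wx, wy, wz], ...]. A call has 1 to 5 rows; each row shifts and turns the commanded pose from where the row before left it; what a row does not reach is not made up. A row lasts 1/12 s, in which the tool goes at most 41.7 mm and 7.16 degrees, less where a joint would pass 70% of its speed; a pose out of reach is approached as far as the arm can. A call is refused whole if a number of a shift passes 41.7 or a number of a turn 0.125, either way. A call with a gripper value outside its range is refused whole. The fingers move at their own pace and stop on an object; the grip force is fixed at half the most. Time passes only in rows, so rows that do not move let the fingers close. It gives the time, the measured TCP pose, the force, the opening and the grip force at its end, in the units of the state.
- sense(): the state, without advancing time (a new reading comes with each control period).
- capture(name): name is "scene" or "top" or "wrist"; returns a dict with "frame" (480x640x3 uint8, red, green, blue), "z_map" (480x640 float32, m along the optical axis (not along the pixel's ray), 0 where there is no reading), "fx", "fy", "cx", "cy" (pixels), "R" (3x3) and "t" (3): a world point X has camera coordinates R X + t; the wrist camera has in their place "T_tool_cam" (4x4, takes a point from camera to tool coordinates, whose origin is the TCP and whose axes are the flange's). Camera axes: x right, y down, z forward; pixel columns grow to the right and rows downward; lengths in m; the calibration is good to about 2 mm. A picture is of the moment at which its call begins: read the wrist's pose just before it.
- finish_job(): hands the job in; it is judged then, once.
Trained networks look in a picture, given as the dict that the camera call returned (one of the last four; its "shot" number tells which), for a name from the list of things; names that differ only in an ending like _2 or _b are one class to them, and where a whole thing is asked for, a point or a joint stands for the part that bears it (a point fixed in the world has none). Each returns a list of dicts, best first, with "p" (0 to 1); they miss things now and then, are a little off and sometimes report something else, mostly with a low value. They report only what shows in the picture. A call takes as long as a camera call. They do not tell look-alikes from the thing itself.
- search_frame(label, picture): "xy" ([column, row] in pixels, amid what is visible of it).
- masks_of(label, picture): "region" (480x640 bool, what is visible of it) and "xy" ([column, row] in pixels, amid what is visible of it).
The state is a dict: "time_s": time; "joints": joint angles; "joint_velocities": joint speeds; "effort": joint torques, N m; "tcp_pos": TCP position; "ee_rot": TCP orientation; "wrist_force": force on the tool from outside, world axes, zero at the start; "moment": the same for the moment, N m; "gripper_width": opening from 0.0 (shut) to 1.0 (fully open); "gripper_force": force on a finger pad.
Only numpy, scipy, OpenCV 4.12 (cv2) and the standard library are available. Lean on these libraries where they do the work, as an engineer would, in place of code of your own. Each camera call takes 0.05 s, during which the arm holds its last target. There are 200 camera calls.

## Task

Turn the potter's banding wheel for the next stroke: with a fingertip, push its long ball-ended arm round, either way, until that arm points straight at the upright index post on the wheel's foot, then leave it standing there and take the hand clear. The white dish must ride along undisturbed in the middle of the wheel: do not touch or lift it, and leave the things round about where they are.

Things in the scene. Friction and masses are not known exactly. Their poses are not given: they have to be found in the camera images.
- wheel_base: Fixed dark cast foot of the banding wheel, a disc 140 mm across and up to 18 mm high with a 36 mm column. Origin on the wheel's vertical axis at table height; its +x axis points from the wheel's axis horizontally to the index post, z up. A flat bar 30 mm wide and 10 mm high runs along +x out to the post. It may stand at any yaw.
- post_top (a point): Pointed tip of the index post: a plain steel rod 20 mm thick, upright, 188 mm from the wheel's axis, tip 82 mm above the table. It is fixed.
- head (a joint): Angle of the wheel head, positive anticlockwise from above. 0: long arm points exactly away from the post; +pi or -pi: it points at the post. Turns endlessly both ways, all three arms together; steady friction torque about 0.22 N m (about 2 N at the long arm); it stays where left and hardly coasts. Starts between -1.5 and 1.5 rad.
- head_mid (a point): Centre of the top of the round aluminium wheel head, a disc 150 mm across reaching from 66 to 82 mm above the table. Besides the long arm it has two short plain rods without balls, 12 mm thick, 72 mm above the table, ending 111 mm from the axis, 120 degrees either side of the long arm.
- rod_mid (a point): Middle, 110 mm from the axis, of the long push arm: level steel rod 12 mm thick, 72 mm above the table, from the head's edge (75 mm from the axis) to a black ball. Site's -x points outward along the rod. It can be pushed sideways on its bare rod, 80 to 140 mm from the axis. Below it is free room down to the table, save the foot and, near the post, the low bar.
- ball (a point): Centre of the black ball at the end of the long arm, 155 mm from the wheel's axis, 72 mm above the table.
- dish: White ceramic dish being decorated, 110 mm across and 40 mm high, standing loose on the middle of the head; its rim is 122 mm above the table. Origin at the centre of its underside.
- paint_bowl: Bystander: loose blue ceramic bowl 110 mm across, 45 mm high; origin at the centre of its underside.
- water_cup: Bystander: loose terracotta cup 72 mm across, 80 mm high; origin at the centre of its underside.
- glaze_jar: Bystander: loose closed jar 64 mm across, 85 mm high; origin at the centre of its underside.
- brush: Bystander: loose brush lying flat on the table, along its own x, about 200 mm long.
Not all that is in view belongs to the job. What is meant by the dish is not brown, orange or pink, and is the smaller of those in its own colour.

How it is judged (in metres and radians):
On the way, in this order (a step that is already met when the one before it is completed fails the run):
1. a finger pushes on the long arm (its rod head_c3 or its ball head_c4) while it is still well away from the post ((contact force between the fingers and head_c3 above 0.3 N or contact force between the fingers and head_c4 above 0.3 N) and horizontal distance between ball and post_top above 0.1 m).
2. the long arm points at the post (y of ball in the frame of wheel_base between -0.014 and 0.014 m and x of ball in the frame of wheel_base above 0.1 m), for 0.2 s.
At the end, for the whole second after the job is handed in: The long arm points at the index post: its ball's centre is within 14 mm (about 5 degrees) of the line from the wheel's axis to the post, on the post's side, and the wheel is at rest. The dish stands upright on the head within 15 mm of its middle (all of step 2 and velocity of joint head between -0.05 and 0.05 rad/s and horizontal distance between dish and wheel_base below 0.015 m and angle between dish's own z axis and vertical below 0.1 rad and height (world z) of dish between 0.075 and 0.09 m); the robot touches nothing.
It fails at once if the dish is touched by the robot (contact force between any of the fingers, the arm and dish above 0.5 N).
It fails at once if the dish is lifted, or slides more than 20 mm off the middle (height (world z) of dish above 0.095 m or horizontal distance between dish and wheel_base above 0.02 m).
It fails at once if the blue bowl, cup, jar or brush is moved more than 20 mm (distance of any of paint_bowl, water_cup, glaze_jar, brush from where it was at the start of the episode above 0.02 m).
It also fails if it takes over 51 s, if anything falls off the work surface, if the arm or the gripper's body presses on something with over 40 N, if the wrist force passes 120 N, or if a joint passes its speed limit or range.

## Working session

There is one attempt and no reset: what is moved stays moved. The work goes in short steps, Python scripts to look and compute and a tool call to move; the robot and the scene stay as the last step left them, time stands still between calls to the robot, and variables do not carry over. Pictures are saved under pics/ and viewed, at most 10 in all, crops included, and the job is handed in when it is done.

Besides the shell and the picture viewer there is one more tool, called after "Call:" as name([rows], argument=value, ...), one row to a line, values as JSON. drive_tool: Moves the arm, as the interface text tells. Its arguments: {"type":"object","properties":{"rows":{"type":"array"}},"required":["rows"]}

```bash
mkdir -p pics; cat > h.py <<'E'
import numpy as np, cv2
from station import *
def pix2w(c,u,v,z):
    p=np.array([(u-c['cx'])/c['fx']*z,(v-c['cy'])/c['fy']*z,z]); return c['R'].T@(p-c['t'])
def cloud(c,m):
    v,u=np.nonzero(m&(c['z_map']>0)); z=c['z_map'][v,u]
    P=np.stack([(u-c['cx'])/c['fx']*z,(v-c['cy'])/c['fy']*z,z],1); return (P-c['t'])@c['R']
def w2pix(c,X):
    p=c['R']@np.array(X)+c['t']; return c['fx']*p[0]/p[2]+c['cx'],c['fy']*p[1]/p[2]+c['cy']
E
python3 - <<'E'
from h import *
for n in ['top','scene']:
    c=capture(n); cv2.imwrite(f'pics/{n}0.png',c['frame'][:,:,::-1])
    np.savez(f'{n}0.npz',**{k:c[k] for k in ['z_map','fx','fy','cx','cy','R','t','frame']})
    for l in ['wheel_base','post_top','head','head_mid','rod_mid','ball','dish','paint_bowl','water_cup','glaze_jar','brush']:
        try:
            for d in masks_of(l,c)[:3]:
                P=cloud(c,d['region']); print(n,l,round(d['p'],2),np.round(d['xy']),len(P),np.round(np.median(P,0),3),np.round(P.min(0),3),np.round(P.max(0),3))
        except Exception as e: print(n,l,e)
print(sense()['time_s'])
E
```

```text
top wheel_base 0.92 [369. 248.] 2370 [ 0.541 -0.095  0.079] [ 0.473 -0.255 -0.006] [0.666 0.077 0.124]
top post_top 0.68 [365. 245.] 2344 [ 0.541 -0.094  0.079] [ 0.47  -0.255 -0.004] [0.652 0.075 0.088]
top head 0.69 [336. 235.] 1715 [ 0.571 -0.062  0.081] [ 0.47  -0.164 -0.007] [0.65  0.075 0.123]
top head 0.19 [358. 221.] 1866 [ 0.582 -0.082  0.1  ] [ 0.526 -0.138  0.077] [ 0.637 -0.027  0.126]
top head_mid 0.64 [340. 236.] 1852 [ 0.571 -0.06   0.081] [ 0.468 -0.164 -0.004] [0.666 0.075 0.122]
top rod_mid 0.84 [336. 233.] 1901 [ 0.572 -0.06   0.081] [ 0.468 -0.164 -0.004] [0.669 0.075 0.124]
top ball 0.2 [157. 201.] 922 [0.634 0.403 0.041] [ 0.596  0.354 -0.005] [0.683 0.453 0.084]
top dish 0.95 [297. 156.] 1576 [0.763 0.067 0.017] [ 0.703  0.013 -0.006] [0.823 0.124 0.045]
top dish 0.75 [229. 178.] 3454 [0.69  0.23  0.026] [ 0.604  0.146 -0.008] [0.78  0.317 0.064]
top dish 0.67 [358. 223.] 1849 [ 0.582 -0.082  0.099] [ 0.526 -0.134  0.079] [ 0.64  -0.027  0.126]
top paint_bowl 0.76 [146. 268.] 1709 [0.472 0.427 0.019] [ 0.417  0.362 -0.005] [0.525 0.492 0.05 ]
top water_cup 0.79
[... 1522 characters left out ...]
0.6 [516. 290.] 1719 [0.454 0.419 0.026] [ 0.382  0.363 -0.001] [0.53  0.471 0.05 ]
scene water_cup 0.69 [491. 340.] 1698 [0.644 0.391 0.054] [ 0.533  0.356 -0.002] [0.67  0.434 0.083]
scene water_cup 0.24 [514. 291.] 1683 [0.454 0.419 0.026] [0.419 0.364 0.001] [0.53 0.47 0.05]
scene glaze_jar 0.64 [150. 216.] 1017 [ 0.624 -0.413  0.057] [ 0.492 -0.518 -0.003] [ 0.643 -0.394  0.089]
scene glaze_jar 0.29 [282. 256.] 3472 [ 0.615 -0.06   0.074] [ 0.481 -0.269 -0.004] [0.656 0.077 0.124]
scene glaze_jar 0.19 [290. 250.] 1887 [ 0.62  -0.044  0.081] [ 0.513 -0.162  0.013] [0.656 0.077 0.123]
scene brush 0.97 [207. 182.] 520 [ 0.402 -0.417  0.018] [ 0.279 -0.473 -0.   ] [ 0.467 -0.377  0.024]
1.2
```

View pics/top0.png

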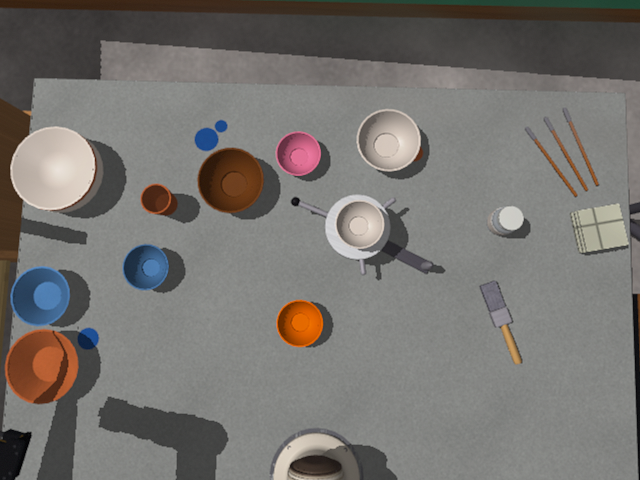

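```bash
python3 - <<'E'
from h import *
d=np.load('top0.npz'); f=d['frame'][150:340,270:480]
cv2.imwrite('pics/crop0.png',cv2.resize(f[:,:,::-1],None,fx=3,fy=3,interpolation=cv2.INTER_CUBIC))
E
```

```text
(no output)
```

View pics/crop0.png

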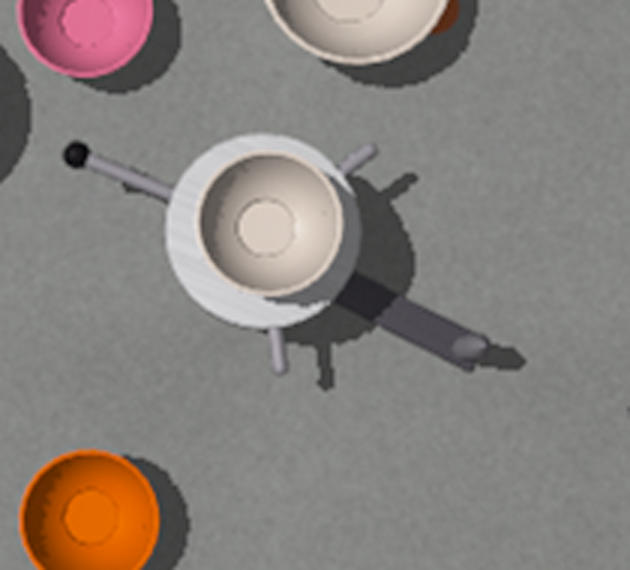

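View pics/scene0.png

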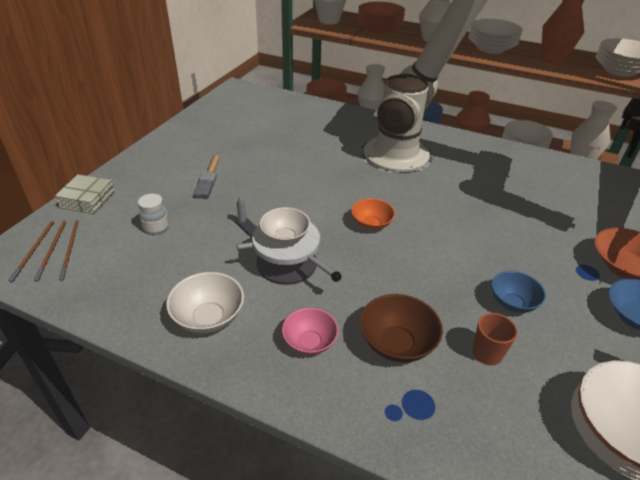

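Candidates for the dish: white on the wheel (359,224), larger white bowl (389,140), pink (298,154), orange (300,324), brown (231,180) and the very large white one (55,168). The dish is the small white one on the wheel, and the crop confirms it. The ball is at (295,201) and the post tip at about (427,265), so the arm points nearly opposite the post.

```bash
python3 - <<'E'
from h import *
d=dict(np.load('top0.npz'))
def at(u,v,h):
    r=d['R'].T@np.array([(u-d['cx'])/d['fx'],(v-d['cy'])/d['fy'],1]); o=-d['R'].T@d['t']; return o+r*(h-o[2])/r[2]
ball=at(295.4,201.4,.072); post=at(427.5,264.5,.082)
c=dict(d)
P=cloud(d,np.ones((480,640),bool)); 
m=(abs(P[:,2]-.082)<.004)&(np.hypot(P[:,0]-.58,P[:,1]+.08)<.09)
q=P[m][:,:2].astype(np.float32); ctr,r=cv2.minEnclosingCircle(q); print('head',ctr,r,len(q))
m=(abs(P[:,2]-.12)<.005)&(np.hypot(P[:,0]-.58,P[:,1]+.08)<.09); print('dish',cv2.minEnclosingCircle(P[m][:,:2].astype(np.float32)))
m=(P[:,2]>.04)&(np.hypot(P[:,0]-.48,P[:,1]+.25)<.06); print('postpts',P[m].round(3)[:12])
C=np.array(ctr)
for n,p in(('ball',ball),('post',post)):
    e=p[:2]-C; print(n,p.round(4),np.hypot(*e),np.degrees(np.arctan2(e[1],e[0])))
s=sense(); print(s['tcp_pos'],s['ee_rot'],s['joints'],s['wrist_force'])
E
```

```text
head (0.5794254541397095, -0.07964181154966354) 0.08955349028110504 1490
dish ((0.5791289210319519, -0.08017619699239731), 0.054461438208818436)
postpts [[ 0.505 -0.247  0.058]
 [ 0.503 -0.242  0.048]
 [ 0.503 -0.242  0.059]
 [ 0.503 -0.244  0.062]
 [ 0.503 -0.246  0.062]
 [ 0.503 -0.247  0.069]
 [ 0.503 -0.249  0.067]
 [ 0.503 -0.253  0.062]
 [ 0.501 -0.239  0.05 ]
 [ 0.5   -0.239  0.064]
 [ 0.5   -0.241  0.064]
 [ 0.5   -0.242  0.068]]
ball [0.634 0.067 0.072] 0.15645244249695794 69.5670314975061
post [ 0.4961 -0.2384  0.082 ] 0.17932820089111656 -117.70553342503948
[0.14537178 0.60781703 0.20774297] [[ 9.72554613e-01 -2.32674719e-01 -1.83527405e-05]
 [-2.32674720e-01 -9.72554612e-01 -3.26360122e-05]
 [-1.02554674e-05  3.60105230e-05 -9.99999999e-01]] [ 9.13635034e+01  2.20410477e+01  4.51060653e-01 -1.17839310e-03
 -6.84118574e+01 -1.48176648e+01] [ 0.05622356 -0.1202289   0.1012317 ]
```

Call:
drive_tool([
  [0,26,-29.6,0,0,0,-0.0785],
  [0,26,-29.6,0,0,0,-0.0785],
  [0,26,-29.6,0,0,0,-0.0785],
  [0,26,-29.6,0,0,0,-0.0785],
  [0,26,-29.6,0,0,0,-0.0785],
])

```text
time_s: 1.62
tcp_pos: [0.2762, 0.4584, 0.2079]
ee_rot: [[0.808, -0.589, 0.0], [-0.589, -0.808, 0.0], [-0.0, -0.0, -1.0]]
wrist_force: [0.5, 0.3, 0.1]
gripper_width: 0.706
gripper_force: 0.0
```

Call:
drive_tool([
  [0,26,-29.6,0,0,0,-0.0785],
  [0,26,-29.6,0,0,0,-0.0785],
  [0,26,-29.6,0,0,0,-0.0785],
  [0,26,-29.6,0,0,0,-0.0785],
  [0,26,-29.6,0,0,0,-0.0785],
])

```text
time_s: 2.03
tcp_pos: [0.4063, 0.3103, 0.2082]
ee_rot: [[0.521, -0.854, 0.001], [-0.854, -0.521, 0.001], [-0.0, -0.001, -1.0]]
wrist_force: [0.8, 1.3, -0.2]
gripper_width: 0.326
gripper_force: 0.0
```

Call:
drive_tool([
  [0,26,-29.6,0,0,0,-0.0785],
  [0,26,-29.6,0,0,0,-0.0785],
  [0,26,-29.6,0,0,0,-0.0785],
  [0,26,-29.6,0,0,0,-0.0785],
  [0,26,-29.6,0,0,0,-0.0785],
])

```text
time_s: 2.45
tcp_pos: [0.5365, 0.1622, 0.2081]
ee_rot: [[0.154, -0.988, 0.001], [-0.988, -0.154, 0.0], [-0.0, -0.001, -1.0]]
wrist_force: [1.3, 1.1, 0.5]
gripper_width: 0.017
gripper_force: 0.0
```

Call:
drive_tool([
  [0,26,-29.6,0,0,0,-0.0785],
  [0,26,-29.6,0,0,0,-0.0785],
  [0,26,-29.6,0,0,0,-0.0785],
  [0,26,-29.6,0,0,0,-0.0785],
  [0,0,0,0,0,0,0],
])

```text
time_s: 2.87
tcp_pos: [0.6427, 0.0403, 0.2066]
ee_rot: [[-0.163, -0.987, 0.0], [-0.987, 0.163, -0.002], [0.002, -0.001, -1.0]]
wrist_force: [1.1, 0.9, -0.4]
gripper_width: 0.005
gripper_force: 0.0
```

Call:
drive_tool([
  [0,20,-25,0,0,0,0],
  [0,0,0,-32,0,0,0],
  [0,0,0,-32,0,0,0],
  [0,0,0,-32,0,0,0],
  [0,0,0,-31,0,0,0],
])

```text
time_s: 3.28
tcp_pos: [0.6591, 0.0203, 0.0794]
ee_rot: [[-0.155, -0.988, 0.0], [-0.988, 0.155, 0.0], [-0.0, -0.0, -1.0]]
wrist_force: [-0.9, 0.3, 0.1]
gripper_width: 0.009
gripper_force: 0.0
```

```bash
python3 - <<'E'
from h import *
s=sense(); c=capture('scene'); print(s['tcp_pos'],s['wrist_force'],s['joints'])
cv2.imwrite('pics/s1.png',cv2.resize(c['frame'][160:320,180:400,::-1],None,fx=3.5,fy=3.5,interpolation=cv2.INTER_CUBIC))
C=np.array([.5794,-.0797]); a=np.radians(69.6)
# path plan: finger centre = C + r*u + off*tangent
for th in range(70,247,5):
    t=np.radians(th); u=np.array([np.cos(t),np.sin(t)]); k=np.array([u[1],-u[0]])
    print(th,(1000*(C+.118*u+.021*k)).round(0),end=' ')
E
```

```text
[0.65913589 0.02028323 0.07941947] [-0.92054955  0.3474571   0.07156817] [ 1.57814622e+01  3.13997638e+01 -3.62164635e+00 -1.18064454e-02
 -5.49640562e+01 -2.46994895e+01]
70 [639.  24.] 75 [630.  29.] 80 [621.  33.] 85 [611.  36.] 90 [600.  38.] 95 [590.  40.] 100 [580.  40.] 105 [569.  40.] 110 [559.  38.] 115 [549.  36.] 120 [539.  33.] 125 [529.  29.] 130 [520.  24.] 135 [511.  19.] 140 [503.  12.] 145 [495.   5.] 150 [488.  -3.] 155 [481. -11.] 160 [476. -20.] 165 [471. -29.] 170 [467. -39.] 175 [464. -48.] 180 [461. -59.] 185 [460. -69.] 190 [460. -80.] 195 [460. -90.] 200 [ 461. -100.] 205 [ 464. -111.] 210 [ 467. -121.] 215 [ 471. -130.] 220 [ 476. -139.] 225 [ 481. -148.] 230 [ 487. -157.] 235 [ 495. -164.] 240 [ 502. -171.] 245 [ 510. -178.]
```

View pics/s1.png

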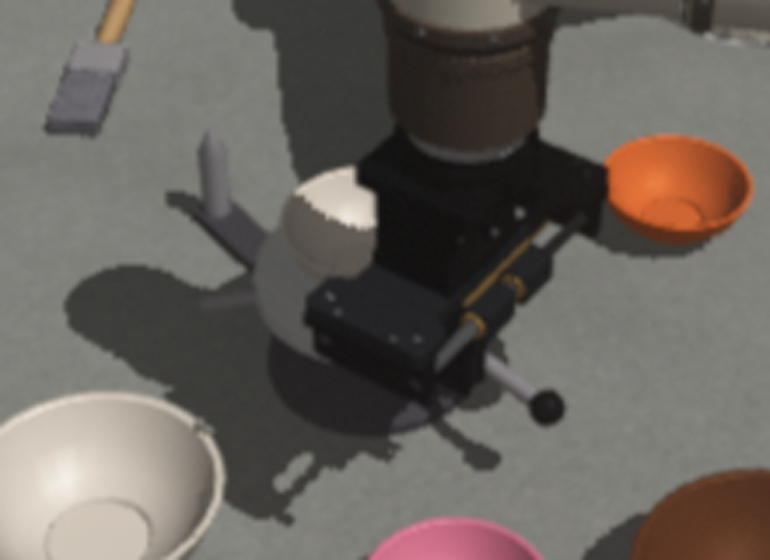

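Call:
drive_tool([
  [0,-13,3,0,0,0,0],
  [0,-7,1,0,0,0,0],
  [0,-4,2,0,0,0,0.03],
  [0,-5,3,0,0,0,0.05],
  [0,-9,4,0,0,0,0.075],
])

```text
time_s: 3.75
tcp_pos: [0.6224, 0.0338, 0.0826]
ee_rot: [[0.003, -1.0, 0.003], [-1.0, -0.003, 0.0], [-0.0, -0.003, -1.0]]
wrist_force: [-0.4, -0.1, 0.4]
gripper_width: 0.001
gripper_force: 0.0
```

Call:
drive_tool([
  [0,-10,3,0,0,0,0.075],
  [0,-11,2,0,0,0,0.075],
  [0,-10,2,0,0,0,0.075],
  [0,-10,0,0,0,0,0.075],
  [0,-11,0,0,0,0,0.075],
])

```text
time_s: 4.17
tcp_pos: [0.5698, 0.041, 0.0827]
ee_rot: [[0.37, -0.929, 0.003], [-0.929, -0.37, 0.001], [0.0, -0.003, -1.0]]
wrist_force: [-0.1, 0.3, -0.5]
gripper_width: 0.003
gripper_force: 0.0
```

```bash
python3 - <<'E'
from h import *
s=sense(); c=capture('scene'); print(s['tcp_pos'],s['wrist_force'],s['joints'])
cv2.imwrite('pics/s2.png',cv2.resize(c['frame'][160:320,180:400,::-1],None,fx=3.5,fy=3.5,interpolation=cv2.INTER_CUBIC))
E
```

```text
[0.56984257 0.04102684 0.0827032 ] [-0.1324445   0.25777071 -0.469815  ] [ 2.03728732e+01  2.36676900e+01 -1.68580149e+01  2.77247009e-02
 -4.92879907e+01  1.33929810e+00]
```

View pics/s2.png

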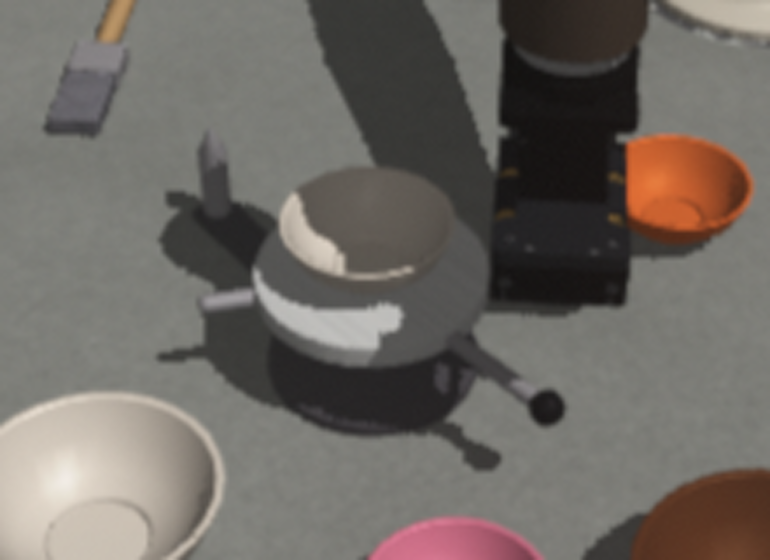

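```bash
python3 - <<'E'
from h import *
c=capture('scene'); P=cloud(c,np.ones((480,640),bool))
m=(np.hypot(P[:,0]-.57,P[:,1]-.041)<.12)&(P[:,1]>0.0)
Q=P[m]
for z in np.arange(.03,.32,.015):
    q=Q[(Q[:,2]>=z)&(Q[:,2]<z+.015)]
    if len(q): print(round(z,3),len(q),q.min(0).round(3),q.max(0).round(3))
c=capture('wrist'); cv2.imwrite('pics/w2.png',c['frame'][:,:,::-1]); print(c['T_tool_cam'].round(3))
E
```

```text
0.06 72 [0.612 0.001 0.068] [0.648 0.077 0.075]
0.075 160 [0.608 0.    0.075] [0.647 0.077 0.085]
0.09 2 [0.577 0.035 0.098] [0.579 0.037 0.099]
0.165 182 [0.632 0.039 0.167] [0.662 0.107 0.18 ]
0.18 399 [0.507 0.    0.18 ] [0.666 0.109 0.195]
0.195 468 [0.606 0.033 0.195] [0.667 0.109 0.21 ]
0.21 470 [0.575 0.023 0.21 ] [0.667 0.108 0.225]
0.225 146 [0.59  0.024 0.225] [0.622 0.079 0.24 ]
0.24 175 [0.57  0.032 0.24 ] [0.621 0.08  0.255]
0.255 478 [0.562 0.008 0.255] [0.627 0.092 0.27 ]
0.27 347 [0.55  0.004 0.27 ] [0.614 0.079 0.285]
0.285 151 [0.562 0.004 0.285] [0.608 0.081 0.3  ]
0.3 296 [0.555 0.009 0.3  ] [0.61  0.081 0.315]
0.315 294 [0.558 0.008 0.315] [0.609 0.081 0.33 ]
[[-0.001 -0.965 -0.26   0.071]
 [ 1.    -0.001  0.     0.   ]
 [-0.001 -0.26   0.965 -0.177]
 [ 0.     0.     0.     1.   ]]
```

View pics/w2.png

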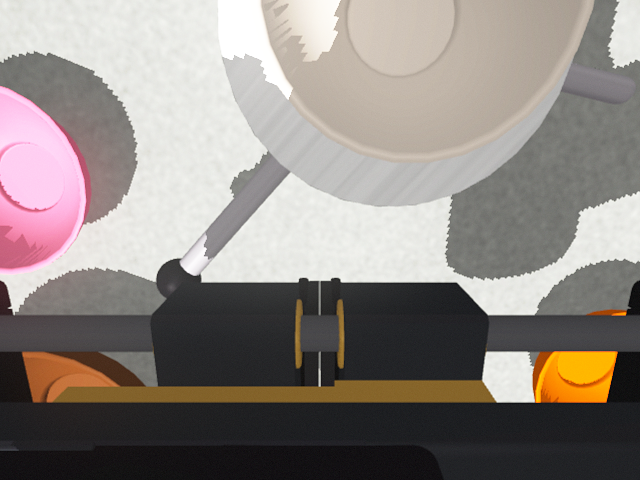

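```bash
python3 - <<'E'
from h import *
s=sense(); c=capture('wrist'); T=c['T_tool_cam']; z=c['z_map']
def tool(u,v):
    d=z[v,u]; return (T@[(u-c['cx'])/c['fx']*d,(v-c['cy'])/c['fy']*d,d,1])[:3]
for u,v in [(303,282),(304,300),(312,290),(303,380),(335,282),(336,300),(320,335),(303,330),(341,330),(230,300),(230,370),(175,275),(230,220),(400,150),(100,300),(320,270),(320,250)]:
    t=tool(u,v); print((u,v),round(float(z[v,u]),3),t.round(3),(s['ee_rot']@t+s['tcp_pos']).round(3))
E
```

```text
(303, 282) 0.167 [ 0.011 -0.006 -0.02 ] [0.58  0.033 0.102]
(304, 300) 0.15 [ 0.011 -0.005 -0.038] [0.579 0.033 0.12 ]
(312, 290) 0.162 [ 0.01  -0.002 -0.025] [0.576 0.033 0.108]
(303, 380) 0.117 [ 0.001 -0.004 -0.074] [0.574 0.042 0.157]
(335, 282) 0.167 [ 0.011  0.007 -0.02 ] [0.567 0.028 0.102]
(336, 300) 0.148 [ 0.011  0.007 -0.039] [0.567 0.028 0.122]
(320, 335) 0.081 [ 0.031  0.001 -0.103] [0.58  0.011 0.186]
(303, 330) 0.084 [ 0.031 -0.003 -0.101] [0.584 0.013 0.183]
(341, 330) 0.08 [ 0.033  0.005 -0.104] [0.577 0.008 0.187]
(230, 300) 0.082 [ 0.038 -0.018 -0.101] [0.601 0.012 0.183]
(230, 370) 0.077 [ 0.027 -0.017 -0.109] [0.595 0.022 0.191]
(175, 275) 0.188 [ 0.007 -0.069  0.001] [0.637 0.06  0.082]
(230, 220) 0.185 [ 0.033 -0.042  0.005] [0.621 0.025 0.078]
(400, 150) 0.136 [ 0.067  0.029 -0.037] [ 0.567 -0.032  0.119]
(100, 300) 0.28 [-0.042 -0.158  0.083] [ 0.701  0.137 -0.   ]
(320, 270) 0.274 [-0.019  0.001  0.082] [0.562 0.058 0.   ]
(320, 250) 0.271 [-0.004  0.001  0.083] [ 0.567  0.045 -0.001]
```

The wrist depth shows the fingertips actually end about 19 mm *behind* the reported TCP (z about 0.10 m now), so they passed above the rod without touching it. I'll go back and come in 43 mm lower.

Call:
drive_tool([
  [0,17,-1,0,0,0,-0.1],
  [0,17,-4,0,0,0,-0.1],
  [0,17,-5,0,0,0,-0.1],
  [0,17,-5,0,0,0,-0.1],
  [0,17,-6,0,0,0,-0.1],
])

```text
time_s: 4.78
tcp_pos: [0.6563, 0.0194, 0.0813]
ee_rot: [[-0.131, -0.991, 0.001], [-0.991, 0.131, 0.0], [-0.0, -0.001, -1.0]]
wrist_force: [0.1, -0.7, -0.0]
gripper_width: 0.004
gripper_force: 0.0
```

Call:
drive_tool([
  [0,0,0,-15,0,0,0],
  [0,0,0,-15,0,0,0],
  [0,0,0,-12,0,0,0],
  [0,0,0,0,0,0,0],
])

```text
time_s: 5.12
tcp_pos: [0.6529, 0.019, 0.0357]
ee_rot: [[-0.127, -0.992, -0.005], [-0.992, 0.127, -0.001], [0.001, 0.005, -1.0]]
wrist_force: [0.4, -0.1, -0.3]
gripper_width: 0.006
gripper_force: 0.0
```

Call:
drive_tool([
  [0,-12,4,0,0,0,0],
  [0,-8,3,0,0,0,0],
  [0,-4,2,0,0,0,0.03],
  [0,-5,3,0,0,0,0.05],
  [0,-7,2,0,0,0,0.075],
])

```text
time_s: 5.53
tcp_pos: [0.6197, 0.0339, 0.0399]
ee_rot: [[0.034, -0.999, 0.004], [-0.999, -0.034, 0.0], [-0.0, -0.004, -1.0]]
wrist_force: [2.4, 0.9, -0.6]
gripper_width: 0.004
gripper_force: 1.0
```

```bash
python3 - <<'E'
from h import *
s=sense(); print(s['tcp_pos'],s['wrist_force'],s['joints'])
C=np.array([.5794,-.0797]); e=s['tcp_pos'][:2]-C; print(np.hypot(*e),np.degrees(np.arctan2(e[1],e[0])))
c=capture('wrist'); cv2.imwrite('pics/w3.png',c['frame'][:,:,::-1])
p0=None
for f in range(70,241,5):
    p=1000*.1187*np.array([np.cos(np.radians(f)),np.sin(np.radians(f))])
    if p0 is not None: print(f,(p-p0).round(1),(p+1000*C).round(0),end='; ')
    p0=p
E
```

```text
[0.61965037 0.03392112 0.0398876 ] [ 2.37521278  0.8502661  -0.60597952] [ 18.07731505  30.64493816 -11.96777172   0.0561358  -47.18717285
 -16.15935978]
0.12053983606195222 70.49326931381371
75 [-9.9  3.1] [610.  35.]; 80 [-10.1   2.2] [600.  37.]; 85 [-10.3   1.4] [590.  39.]; 90 [-10.3   0.5] [579.  39.]; 95 [-10.3  -0.5] [569.  39.]; 100 [-10.3  -1.4] [559.  37.]; 105 [-10.1  -2.2] [549.  35.]; 110 [-9.9 -3.1] [539.  32.]; 115 [-9.6 -4. ] [529.  28.]; 120 [-9.2 -4.8] [520.  23.]; 125 [-8.7 -5.6] [511.  18.]; 130 [-8.2 -6.3] [503.  11.]; 135 [-7.6 -7. ] [495.   4.]; 140 [-7.  -7.6] [488.  -3.]; 145 [-6.3 -8.2] [482. -12.]; 150 [-5.6 -8.7] [477. -20.]; 155 [-4.8 -9.2] [472. -30.]; 160 [-4.  -9.6] [468. -39.]; 165 [-3.1 -9.9] [465. -49.]; 170 [ -2.2 -10.1] [463. -59.]; 175 [ -1.4 -10.3] [461. -69.]; 180 [ -0.5 -10.3] [461. -80.]; 185 [  0.5 -10.3] [461. -90.]; 190 [  1.4 -10.3] [ 463. -100.]; 195 [  2.2 -10.1] [ 465. -110.]; 200 [ 3.1 -9.9] [ 468. -120.]; 205 [ 4.  -9.6] [ 472. -130.]; 210 [ 4.8 -9.2] [ 477. -139.]; 215 [ 5.6 -8.7] [ 482. -148.]; 220 [ 6.3 -8.2] [ 488. -156.]; 225 [ 7.  -7.6] [ 495. -164.]; 230 [ 7.6 -7. ] [ 503. -171.]; 235 [ 8.2 -6.3] [ 511. -177.]; 240 [ 8.7 -5.6] [ 520. -182.];
```

View pics/w3.png

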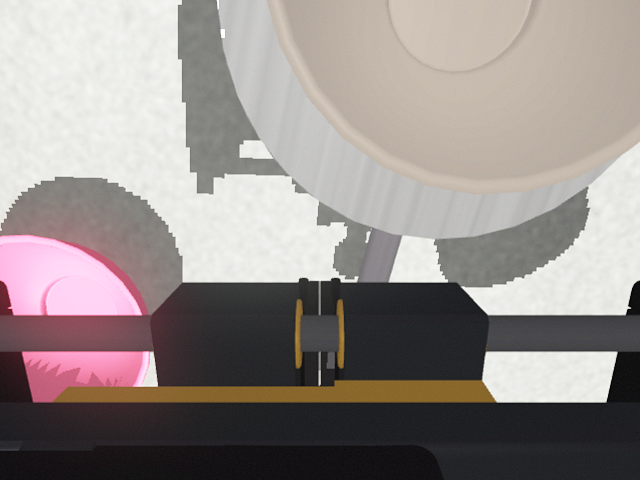

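The fingers are now on the rod (about 2.5 N): in this picture the rod is at (380,255), just right of the fingers at (320,330). Continuing round the arc.

Call:
drive_tool([
  [0,-10,2,0,0,0,0.075],
  [0,-10,2,0,0,0,0.075],
  [0,-10,1,0,0,0,0.075],
  [0,-10,0,0,0,0,0.075],
  [0,-10,-0.5,0,0,0,0.075],
])

```text
time_s: 6.0
tcp_pos: [0.5698, 0.0391, 0.04]
ee_rot: [[0.397, -0.918, 0.004], [-0.918, -0.397, 0.001], [0.0, -0.005, -1.0]]
wrist_force: [1.4, 0.7, -0.6]
gripper_width: 0.005
gripper_force: 1.0
```

Call:
drive_tool([
  [0,-10.3,-1.4,0,0,0,0.08],
  [0,-10.1,-2.2,0,0,0,0.08],
  [0,-9.9,-3.1,0,0,0,0.08],
  [0,-9.6,-4,0,0,0,0.08],
  [0,-9.2,-4.8,0,0,0,0.08],
])

```text
time_s: 6.42
tcp_pos: [0.5207, 0.0231, 0.04]
ee_rot: [[0.724, -0.69, 0.004], [-0.69, -0.724, 0.001], [0.002, -0.004, -1.0]]
wrist_force: [2.3, -0.4, 0.1]
gripper_width: 0.006
gripper_force: 0.9
```

Call:
drive_tool([
  [0,-8.7,-5.6,0,0,0,0.08],
  [0,-8.2,-6.3,0,0,0,0.08],
  [0,-7.6,-7,0,0,0,0.08],
  [0,-7,-7.6,0,0,0,0.08],
  [0,-6.3,-8.2,0,0,0,0.08],
])

```text
time_s: 6.83
tcp_pos: [0.4833, -0.0117, 0.0401]
ee_rot: [[0.935, -0.354, 0.005], [-0.354, -0.935, 0.001], [0.004, -0.003, -1.0]]
wrist_force: [2.4, -0.0, -0.1]
gripper_width: 0.003
gripper_force: 0.9
```

Call:
drive_tool([
  [0,-5.6,-8.7,0,0,0,0.08],
  [0,-4.8,-9.2,0,0,0,0.08],
  [0,-4,-9.6,0,0,0,0.08],
  [0,-3.1,-9.9,0,0,0,0.08],
  [0,-2.2,-10.1,0,0,0,0.08],
])

```text
time_s: 7.25
tcp_pos: [0.4636, -0.0594, 0.0401]
ee_rot: [[0.999, 0.038, 0.005], [0.038, -0.999, 0.001], [0.005, -0.001, -1.0]]
wrist_force: [1.6, 1.0, -0.0]
gripper_width: 0.005
gripper_force: 0.9
```

Call:
drive_tool([
  [0,-1.4,-10.3,0,0,0,0.08],
  [0,-0.5,-10.3,0,0,0,0.08],
  [0,0.5,-10.3,0,0,0,0.08],
  [0,1.4,-10.3,0,0,0,0.08],
  [0,2.2,-10.1,0,0,0,0.08],
])

```text
time_s: 7.67
tcp_pos: [0.4652, -0.111, 0.0398]
ee_rot: [[0.906, 0.424, 0.003], [0.424, -0.906, 0.0], [0.003, 0.001, -1.0]]
wrist_force: [0.4, 2.5, -0.1]
gripper_width: 0.006
gripper_force: 0.9
```

Call:
drive_tool([
  [0,3.1,-9.9,0,0,0,0.07],
  [0,4,-9.6,0,0,0,0.07],
  [0,4.8,-9.2,0,0,0,0.07],
  [0,5.6,-8.7,0,0,0,0.06],
  [0,6.3,-8.2,0,0,0,0.05],
])

```text
time_s: 8.08
tcp_pos: [0.4882, -0.1566, 0.0395]
ee_rot: [[0.727, 0.686, 0.001], [0.686, -0.727, 0.0], [0.001, 0.0, -1.0]]
wrist_force: [0.2, 2.6, 0.5]
gripper_width: 0.005
gripper_force: 1.0
```

```bash
python3 - <<'E'
from h import *
s=sense(); print(s['tcp_pos'],s['wrist_force'],s['joints'])
C=np.array([.5794,-.0797]); e=s['tcp_pos'][:2]-C; print(np.hypot(*e),np.degrees(np.arctan2(e[1],e[0])))
c=capture('top'); P=cloud(c,np.ones((480,640),bool))
m=(abs(P[:,2]-.12)<.005)&(np.hypot(P[:,0]-.58,P[:,1]+.08)<.09); print('dish',cv2.minEnclosingCircle(P[m][:,:2].astype(np.float32)))
a=cv2.resize(c['frame'][190:300,330:470,::-1],None,fx=5,fy=5,interpolation=cv2.INTER_CUBIC); cv2.imwrite('pics/t4.png',a)
E
```

```text
[ 0.48819525 -0.15661688  0.03950211] [0.22984083 2.56574088 0.49925873] [ 3.55336754e-01  2.23557861e+01 -2.74505281e+01 -4.38130348e-02
 -4.01534248e+01  1.33005596e+02]
0.11930848141375944 -139.8576263371025
dish ((0.5778131484985352, -0.0762207955121994), 0.054420795291662216)
```

View pics/t4.png

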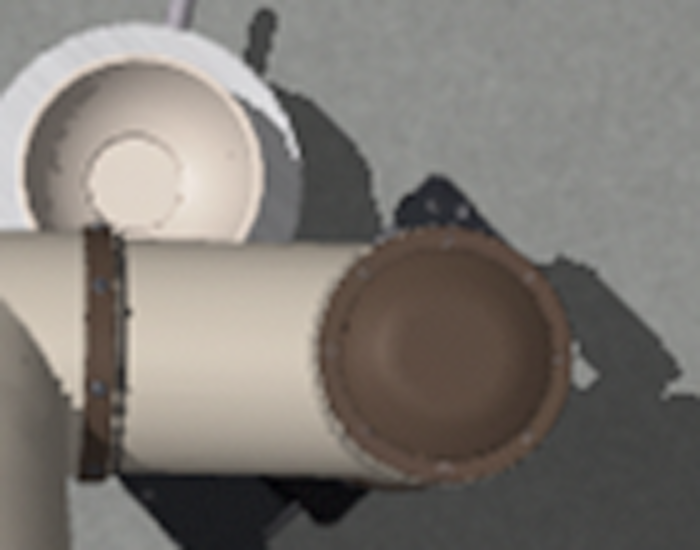

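```bash
python3 - <<'E'
from h import *
from scipy.optimize import least_squares
s=sense()
C=np.array([.5792,-.0799])
Q=[]
for n in ['top0','scene0']:
    d=dict(np.load(n+'.npz')); P=cloud(d,np.ones((480,640),bool))
    q=P[(P[:,2]>.025)&(P[:,2]<.065)&(np.hypot(P[:,0]-.493,P[:,1]+.245)<.035)][:,:2]; 
    r=least_squares(lambda c:np.hypot(*(q-c).T)-.010,q.mean(0),loss='soft_l1',f_scale=.002).x; e=r-C
    print(n,len(q),r.round(4),np.hypot(*e).round(4),np.degrees(np.arctan2(e[1],e[0])))
c=capture('scene')
for l in ['ball','post_top']:
    for x in search_frame(l,c)[:2]: print(l,x)
cv2.imwrite('pics/s5.png',cv2.resize(c['frame'][160:310,200:380,::-1],None,fx=4,fy=4,interpolation=cv2.INTER_CUBIC))
for a in (-117.5,-122):
    for rr,z in((.155,.072),(.188,.082)):
        p=w2pix(c,[*(C+rr*np.array([np.cos(np.radians(a)),np.sin(np.radians(a))])),z]); print(a,rr,np.round(4*(np.array(p)-[200,160])))
E
```

```text
top0 44 [ 0.4955 -0.2475] 0.1873 -116.55097733962981
scene0 107 [ 0.497  -0.2474] 0.1866 -116.12623783283401
ball {'xy': [285.2, 249.6], 'p': 0.65}
ball {'xy': [284.9, 226.5], 'p': 0.6}
post_top {'xy': [280.2, 250.5], 'p': 0.6}
-117.5 0.155 [192. 182.]
-117.5 0.188 [162. 143.]
-122 0.155 [209. 176.]
-122 0.188 [183. 135.]
```

View pics/s5.png

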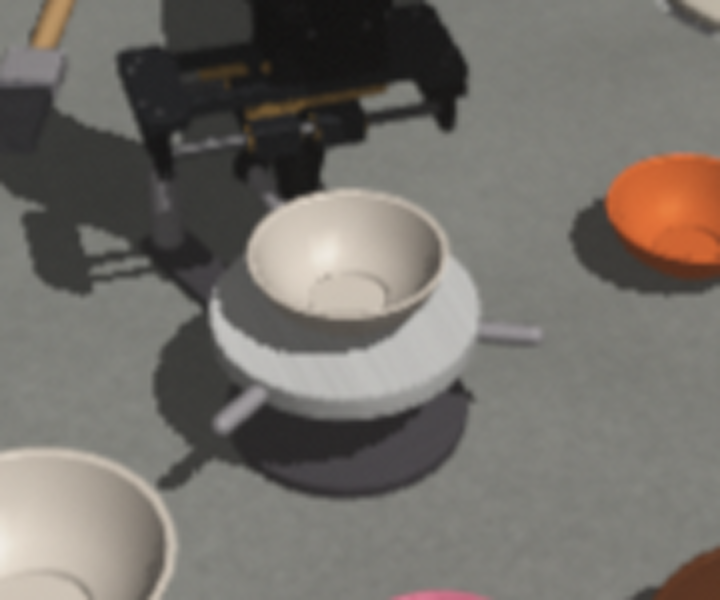

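Call:
drive_tool([
  [0,7,-7.6,0,0,0,0.06],
  [0,7.6,-7,0,0,0,0.06],
  [0,6.6,-5,0,0,0,0.05],
  [0,0,0,0,0,0,0],
])

```text
time_s: 8.62
tcp_pos: [0.5095, -0.1763, 0.0389]
ee_rot: [[0.603, 0.798, 0.0], [0.798, -0.603, -0.0], [0.0, 0.0, -1.0]]
wrist_force: [0.3, 0.2, -0.3]
gripper_width: 0.005
gripper_force: 0.0
```

```bash
python3 - <<'E'
from h import *
s=sense(); C=np.array([.5792,-.0799]); e=s['tcp_pos'][:2]-C; print(s['tcp_pos'],s['wrist_force'],np.hypot(*e),np.degrees(np.arctan2(e[1],e[0])),s['joints'])
c=capture('wrist'); T=c['T_tool_cam']; z=c['z_map']
v,u=np.nonzero(z>0); d=z[v,u]
P=np.stack([(u-c['cx'])/c['fx']*d,(v-c['cy'])/c['fy']*d,d],1)@T[:3,:3].T+T[:3,3]
W=P@s['ee_rot'].T+s['tcp_pos']; r=np.hypot(*(W[:,:2]-C).T)
a=np.degrees(np.arctan2(W[:,1]-C[1],W[:,0]-C[0]))
m=(W[:,2]>.06)&(W[:,2]<.085)&(r>.08)&(r<.11)
h,b=np.histogram(a[m],bins=range(-180,181,5)); print([(int(b[i]),int(h[i])) for i in np.nonzero(h>5)[0]])
c=capture('scene'); P=cloud(c,np.ones((480,640),bool)); e=P[:,:2]-C; r=np.hypot(*e.T); a=np.degrees(np.arctan2(e[:,1],e[:,0]))
for lo,hi in((-10,50),(90,160)):
    m=(P[:,2]>.066)&(P[:,2]<.085)&(r>.085)&(r<.109)&(a>lo)&(a<hi); print('short',m.sum(),np.median(a[m]))
m=(P[:,2]>.066)&(P[:,2]<.08)&(r>.085)&(r<.165)&(a<-90)&(a>-150); print(m.sum(),np.percentile(a[m],[10,50,90]) if m.any() else '')
E
```

```text
[ 0.50948354 -0.17629886  0.03888635] [ 0.27324034  0.22660152 -0.30253872] 0.11896691109865945 -125.87476846922782 [-1.83724445e+00  2.44569041e+01 -2.37960864e+01  1.98177189e-02
 -4.17279914e+01  1.44741789e+02]
[(-130, 261), (-125, 581), (-120, 1254), (-115, 193)]
short 55 4.384572047803542
short 57 119.24674070473412
152 [-126.74580374 -117.44938994 -114.89505703]
```

Call:
drive_tool([
  [0,-9,5,0,0,0,0],
  [0,-18,10,0,0,0,0],
  [0,0,0,30,0,0,0],
  [0,0,0,40,0,0,0],
  [0,0,0,40,0,0,0],
])

```text
time_s: 9.13
tcp_pos: [0.4794, -0.1605, 0.1492]
ee_rot: [[0.603, 0.798, -0.004], [0.798, -0.603, 0.0], [-0.002, -0.003, -1.0]]
wrist_force: [1.0, -0.3, -0.7]
gripper_width: 0.003
gripper_force: 0.0
```

Call:
drive_tool([
  [0,0,40,20,0,0,0],
  [0,0,40,0,0,0,0],
  [0,0,40,0,0,0,0],
  [0,0,40,0,0,0,0],
  [0,0,40,0,0,0,0],
])

```text
time_s: 9.55
tcp_pos: [0.4801, 0.0377, 0.1677]
ee_rot: [[0.604, 0.797, 0.0], [0.797, -0.604, 0.001], [0.001, -0.0, -1.0]]
wrist_force: [0.8, 0.5, -0.1]
gripper_width: 0.004
gripper_force: 0.0
```

```bash
python3 - <<'E'
from h import *
s=sense(); print(s['tcp_pos'],s['wrist_force'])
c=capture('top'); P=cloud(c,np.ones((480,640),bool))
m=(abs(P[:,2]-.12)<.005)&(np.hypot(P[:,0]-.58,P[:,1]+.08)<.09); print('dish',cv2.minEnclosingCircle(P[m][:,:2].astype(np.float32)))
cv2.imwrite('pics/t6.png',cv2.resize(c['frame'][190:300,330:470,::-1],None,fx=5,fy=5,interpolation=cv2.INTER_CUBIC))
C=np.array([.5792,-.0799])
for a in(-116.3,-119.3):
  for rr,z in((0,.082),(.155,.072),(.188,.082)):
    p=w2pix(c,[*(C+rr*np.array([np.cos(np.radians(a)),np.sin(np.radians(a))])),z]); print(a,rr,np.round(5*(np.array(p)-[330,190])))
E
```

```text
[0.48008945 0.03773822 0.16765601] [ 0.82178365  0.52679032 -0.12543934]
dish ((0.5772571563720703, -0.07676338404417038), 0.054603736847639084)
-116.3 0 [142. 181.]
-116.3 0.155 [440. 341.]
-116.3 0.188 [510. 373.]
-119.3 0 [142. 181.]
-119.3 0.155 [432. 356.]
-119.3 0.188 [499. 392.]
```

View pics/t6.png

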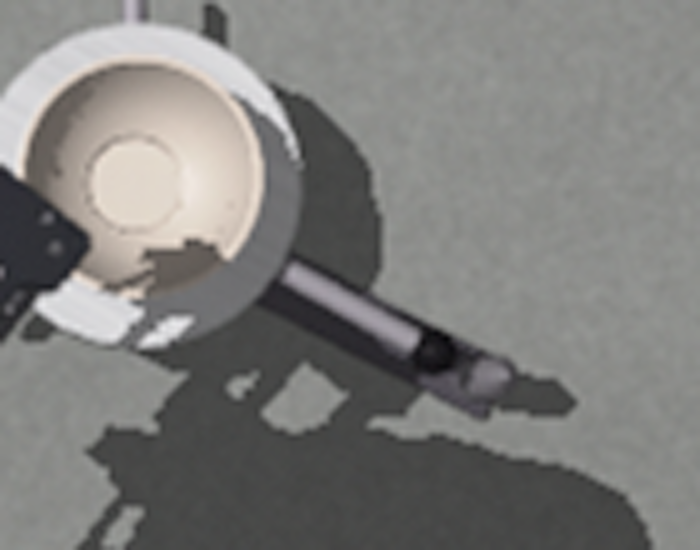

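The ball at (434,352) lies 1–2° from the axis-to-post line, well inside the 5° tolerance, and the dish is central. Moving fully clear, then handing in.

Call:
drive_tool([
  [0,0,40,10,0,0,0],
  [0,0,40,10,0,0,0],
  [0,0,40,10,0,0,0],
  [0,0,0,0,0,0,0],
  [0,0,0,0,0,0,0],
])

```text
time_s: 10.02
tcp_pos: [0.4808, 0.1578, 0.1976]
ee_rot: [[0.6, 0.8, 0.0], [0.8, -0.6, 0.001], [0.001, -0.0, -1.0]]
wrist_force: [-1.0, 0.3, -0.1]
gripper_width: 0.003
gripper_force: 0.0
```

```bash
python3 -c "
from station import *
print(sense()['tcp_pos'],finish_job())"
```

```text
the job is handed in; nothing more can be done
[0.48076601 0.15781794 0.19759345] None
```

I turned the wheel anticlockwise until the long arm pointed at the index post, to within about 1–2° by the last picture (5° is allowed), with the dish about 3–4 mm off the middle and the hand clear; I handed the job in at about 10 s, but no verdict came back.

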